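Find the heavy end of two floats and stand them by ballast type

ROBOT

A 7-joint arm with a two-finger parallel gripper is mounted at the origin on a cart in front of the work surface, level with it; the furniture and walls round the work are solid. World frame = base frame: x ahead of the robot, y to its left, z up, the work surface at z = 0. Lengths are in mm, angles in rad, forces in N, time in s.
With the tool pointing down it reaches from about 425 to 925 mm from the base axis. Payload 6.8 kg.
Tool frame: the origin (TCP) lies midway between the tips of the shut fingers; the grasp point (between the pads) lies bot.grasp_offset behind it (bot.grasp_offset is the distance from the TCP to the grasp point, in mm); z points along the fingers, y is the line along which they close (so a half turn about z gives the same grasp; the last joint's range is limited). The gripper opens to 85 mm and grips with 20 to 120 N. Pads are 22 mm wide; open, the fingers measure 114 mm over their backs; the gripper's body (76 mm by 85 mm) begins 54 mm behind the grasp point. The pads swing forward as they close: fully open they stand 13 mm farther back than shut.
Start: joints at [1.1, 0.477, 0.022, 1.555, -0.011, 1.109, -0.083], TCP at [239.563, -631.076, 231.308] pointing down, gripper open.
Joint ranges: [-2.96, 2.96], [-0.34, 2.1], [-1.41, 1.46], [0.24, 2.44], [-1.37, 4.51], [0.17, 1.92], [-2.96, 2.96]. Speed limits (rad/s): [2.39, 2.39, 3.14, 3.14, 3.14, 3.14, 3.14].

INTERFACE

Orientations are given as a unit quaternion [x, y, z, w].
In Python, from workcell import telemetry, optics, job, bot gives the robot as it stands.
- The arm moves only by the tool pendant, called as name(argument=value, ...) on one line, values as JSON. Schema: {"type":"object","properties":{"rows":{"type":"string"},"aperture":{"type":"number"},"squeeze":{"type":"number"},"only":{"type":"string"},"quiet":{"type":"boolean"},"lines":{"type":"string"}},"required":["rows"],"additionalProperties":false}. rows is a string of 1 to 12 rows, one to a line, with the numbers parted by spaces; each row has 4 numbers: dx, dy, dz in mm, then a turn about the tool's z in rad; each row is the pose to reach, as a shift and turn from the pose commanded when the call began, along the tool's axes at that moment; what a row does not reach only later rows make up. A row lasts 1/12 s, in which the tool goes at most 41.7 mm and 0.125 rad, less where a joint would pass 70% of its speed; a pose out of reach is approached as far as the arm can. aperture is the finger opening in mm, set as the call begins (left out keeps the last). The fingers move at their own pace and stop on an object; squeeze is the grip in N (left out, the last holds). Time passes only in rows, so rows that do not move let the fingers close. The tool returns the time, the measured TCP pose, the force, the opening and the grip force at its end. only (a regular expression) keeps the lines of the reply that match it, lines (a string "A,B") keeps lines A to B, and quiet returns only ok. Input that does not fit is refused with a message, and nothing moves.
- telemetry.read_state(): the state, without advancing time (a new reading comes with each control period).
- optics.grab_frame(name): name is "scene" or "top" or "wrist"; returns (picture, depth): 384x512x3 uint8, red, green, blue; 384x512 float32, mm along the optical axis (not along the pixel's ray), 0 where there is no reading.
- optics.get_calibration(name): a dict with "mtx" (3x3 intrinsics, pixels), "camera_from_world" (4x4, takes a point from world to camera coordinates); the wrist camera has in their place "mount" (4x4, takes a point from camera to tool coordinates, whose origin is the TCP and whose axes are the flange's). Camera axes: x right, y down, z forward; pixel columns grow to the right and rows downward; lengths in mm; the calibration is good to about 2 mm. A picture is of the moment at which its call begins: read the wrist's pose just before it. get_calibration takes no time and is no camera call.
- job.finish_job(): hands the job in; it is judged then, once.
The state is a dict: "t": time; "joints": joint angles; "qvel": joint speeds; "effort": joint torques, N m; "position": TCP position; "tcp_rot": TCP orientation; "force": force on the tool from outside, world axes, zero at the start; "torque": the same for the moment, N m; "finger_gap": finger opening in mm; "grasp_force": force on a finger pad.
Only numpy, scipy, OpenCV 4.12 (cv2) and the standard library are available. Lean on these libraries where they do the work, as an engineer would, in place of code of your own. Each camera call takes 0.05 s, during which the arm holds its last target. There are 200 camera calls.

TASK

Swing the wire keeper frame of the sorting tray up and over to the back until it stays open by itself. Then find the heavy end of each of the two orange-and-blue floats (let it hang by its two steel grip buttons in the grip) and leave both standing upright on their heavy ends in the tray, each in the bay whose colour matches its lower, heavy end; both may belong in the same bay. Leave the keeper open and do not disturb the tape roll, the timer or the bottle.

Things in the scene. Friction and masses are not known exactly. Their poses are not given: they have to be found in the camera images.
- float_a: Sealed float, 80 mm long: octagonal bar, 40 mm across flats, its ends 10 mm deep domes of radius 20 mm; 0.18 kg. Orange end, white middle, blue end. Origin: its middle; own x lengthwise to the ORANGE end, own y through two steel grip buttons. Starts lying on a flat, buttons level, origin 20 mm up. Ballast is fixed inside ONE end, either colour, unseen, varying by run and by float.
- float_b: A second float, the same as float_a but with its own hidden heavy end. In each float the centre of mass lies 27 mm from the middle towards the heavy end. Set on its heavy end within 25 degrees of upright and let go, a float rights itself and stands after rocking a second or two; set on its light end it topples.
- float_a_button (a point): One of float_a's two grip buttons (float_b has the same): flat round ends, 16 mm across, of a free-turning axle at mid-length, standing 4 mm out of oppopoint flats, 48 mm over both; this point is the middle of the button's face, 24 mm from the middle along own +y. Pinched by both and lifted 60 mm, a float swings heavy end down, at rest in 1 to 3 s, light end between the fingers.
- tray: Grey sorting tray, fixed, 136 (own x) by 270 mm (own y), origin at the centre of its underside, own x towards its hinge side (away from the robot). Outer lip 14 mm high, a rib 12 mm high and 6 mm wide between its two bays. Aluminium hinge posts 52 mm high stand outside its two far corners (own x 62, y +-146 mm), 40 mm rests outside its near corners (own x -66, y +-146 mm).
- orange_bay: Orange floor of one bay, a square of 124 mm; origin at the centre of its underside on the worktop, its upper face 6 mm above the worktop; axes as the tray's. Lies at the tray's own y +66.5 or -66.5 mm, which varies.
- blue_bay: Blue floor of the other bay, same size and height.
- keeper (a joint): Angle of the keeper frame, a steel wire frame hinged along the tray's far edge, rad: 0 = shut, level over both bays 44 mm above the worktop, nothing can stand there; it grows as the front bar swings up and over to the back; beyond about 1.65 it falls back on its stop at 2.0 and stays, below it falls shut. 0.1 kg, slight friction.
- keeper_bar (a point): Middle of the keeper's front bar: a red sleeve 12 mm in diameter and 80 mm long, along the tray's own y, 128 mm from the hinge axis. Clear for fingers on both sides (next wires 70 mm to either side, cross wire 98 mm behind).
- keeper_hinge (a point): Middle of the keeper's hinge axis, which runs along the tray's own y, 62 mm behind the tray's centre and 44 mm above the worktop.
- tape: Loose roll of yellow tape, 60 mm across, 19 mm high, flat on the worktop, just beyond float_a; origin at the centre of its underside. Bystander.
- timer: Loose white lab timer, 52 x 66 x 20 mm, lying just on the near side of float_b; origin at the centre of its underside. Bystander.
- buffer_bottle: Loose white reagent bottle with a blue cap, 64 mm across, 150 mm high, standing between the floats and the tray, farther back; origin at the centre of its underside. Bystander.
Mind the look-alikes: they are no part of the job. Leave any purple or turquoise look-alike of the float_b alone. Of the things that look like the blue_bay, the middle-sized one is meant.

How it is judged:
By the outcome, as a careful person would: the job done as asked, in the order asked, and still so for the second after the job is handed in, with the robot touching nothing.
It also fails if it takes over 72 s, if anything falls off the work surface, if the arm or the gripper's body presses on something with over 40 N, if the wrist force passes 120 N, or if a joint passes its speed limit or range.

## Working session

There is one attempt and no reset: what is moved stays moved. The work goes in short steps, Python scripts to look and compute and a tool call to move; the robot and the scene stay as the last step left them, time stands still between calls to the robot, and variables do not carry over. Pictures are saved under pics/ and viewed, at most 10 in all, crops included, and the job is handed in when it is done.

```bash
ls; mkdir -p pics; python3 - <<'E'
from workcell import telemetry, optics, job, bot
import cv2,numpy as np
s=telemetry.read_state();print(s['t'],s['position'],s['tcp_rot'],s['finger_gap'],bot.grasp_offset)
for n in('scene','top'):
    p,d=optics.grab_frame(n);np.savez(f'pics/{n}0.npz',p=p,d=d)
    cv2.imwrite(f'pics/{n}0.png',cv2.resize(p[:,:,::-1],(800,600),interpolation=cv2.INTER_CUBIC))
    c=optics.get_calibration(n);print(n,c['mtx'].tolist(),np.round(c['camera_from_world'],4).tolist())
E
```

```text
pics
0.0 [ 239.31604933 -630.50482371  230.29171259] [ 9.83591713e-01  1.80406349e-01 -2.48507858e-04 -9.10821237e-04] 85.28167832967208 18.700000000000003
scene [[492.20728500916556, 0.0, 256.7628793326083], [0.0, 492.20728500916556, 186.53904569049118], [0.0, 0.0, 1.0]] [[0.9923, 0.1234, -0.0102, -502.6793], [0.0957, -0.8166, -0.5692, -19.4935], [-0.0786, 0.5638, -0.8222, 1942.5877], [0.0, 0.0, 0.0, 1.0]]
top [[440.482768978325, 0.0, 252.89626390583598], [0.0, 440.482768978325, 192.47856436961783], [0.0, 0.0, 1.0]] [[0.0042, -1.0, 0.0026, -15.0554], [-0.9853, -0.0046, -0.1707, 525.537], [0.1707, -0.0019, -0.9853, 1367.6133], [0.0, 0.0, 0.0, 1.0]]
```

View pics/top0.png

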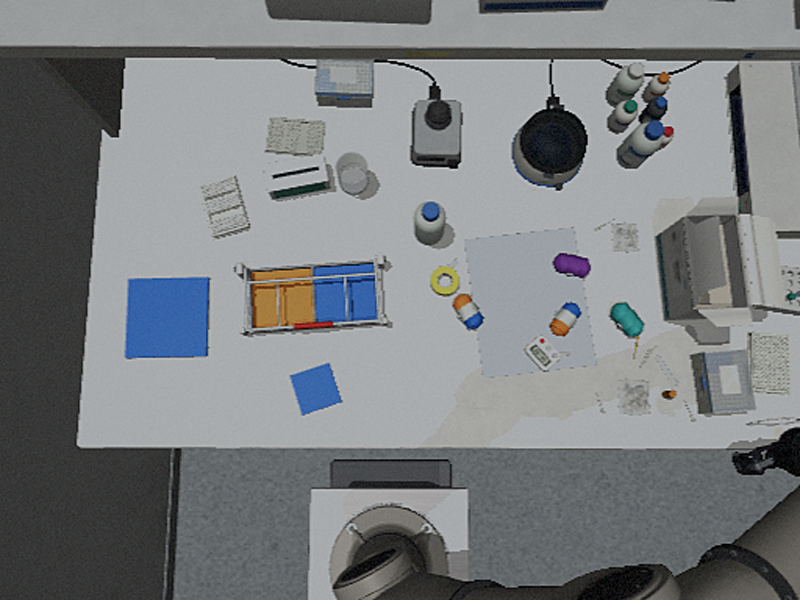

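View pics/scene0.png

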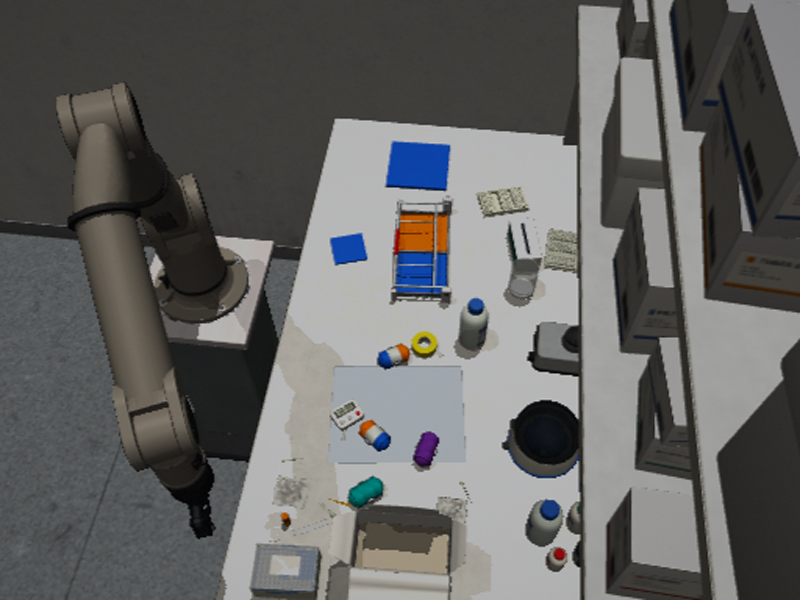

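Top view: float_a at (468,312) beside the tape (446,280); float_b at (565,319) beside the timer (541,352). The look-alikes are the purple float (572,265), the turquoise float (627,319), a large blue square (168,318) and a small one (316,388). The blue bay I want is in the tray at (345,295), the orange bay is at (282,298), and the red sleeve is at (313,326). I'll check with a close crop.

```bash
cat > h.py <<'E'
import numpy as np,cv2
from workcell import telemetry, optics, bot
from scipy.spatial.transform import Rotation as R
def ray(name,u,v,z,M=None):
    c=optics.get_calibration(name);K=c['mtx'];M=np.linalg.inv(c['camera_from_world']) if M is None else M
    d=M[:3,:3]@np.linalg.inv(K)@[u,v,1];o=M[:3,3];return o+d*(z-o[2])/d[2]
def wristM(s):
    T=np.eye(4);T[:3,:3]=R.from_quat(s['tcp_rot']).as_matrix();T[:3,3]=s['position']
    return T@optics.get_calibration('wrist')['mount']
def totool(p,s=None,grasp=True):
    "shift in tool axes to bring the grasp point (gripper shut) to world p"
    s=s or telemetry.read_state();r=R.from_quat(s['tcp_rot'])
    g=np.array(s['position'])-(r.apply([0,0,bot.grasp_offset]) if grasp else 0)
    return r.inv().apply(np.array(p)-g)
E
python3 - <<'E'
import numpy as np,cv2
z=np.load('pics/top0.npz');p=z['p'][155:245,150:390]
cv2.imwrite('pics/crop.png',cv2.resize(p[:,:,::-1],(800,300),interpolation=cv2.INTER_CUBIC))
print(np.round(z['d'][[195,200,204,207,209],[300,299,361,366,365]],0))
E
```

```text
[1416. 1409. 1413. 1422. 1422.]
```

View pics/crop.png

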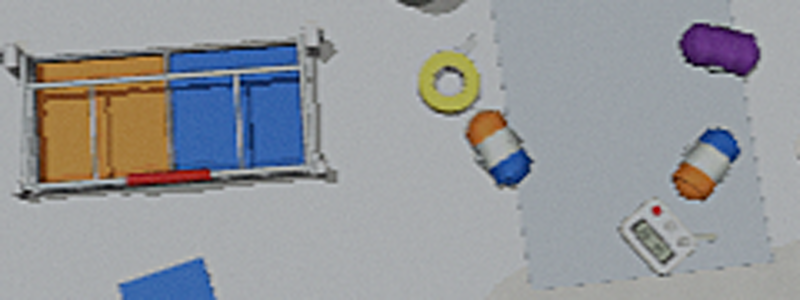

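The crop shows float_a with its orange end at (484,115) and blue end at (514,183). Float_b has blue at (726,134) and orange at (690,194). The red sleeve runs from (128,180) to (211,175). Orange bay centre is (103,120) and blue bay centre is (237,107).

```bash
python3 - <<'E'
from h import *
f=3.3333
def P(u,v,z): return ray('top',150+(u+.5)/f-.5,155+(v+.5)/f-.5,z)
for n,a,b,z in [('fa o,b',(484,112),(516,186),22),('fb o,b',(688,197),(728,131),22),('bar',(128,180),(211,175),44),('bays o,b',(103,124),(237,115),6),('far posts',(12,53),(312,38),52),('rests',(25,192),(322,174),40)]:
    A,B=P(*a,z),P(*b,z);d=B-A;print(n,A.round(),B.round(),'mid',((A+B)/2).round(1),'len',np.linalg.norm(d).round(1),'ang',np.degrees(np.arctan2(d[1],d[0])).round(1))
s=telemetry.read_state();print(R.from_quat(s['tcp_rot']).as_matrix().round(3).tolist())
print('tape',P(450,83,19),'timer',P(657,237,20),'bottle top',ray('top',431*.64,210*.64,150))
c=optics.get_calibration('wrist');print(c['mtx'].round(1).tolist(),c['mount'].round(3).tolist())
E
```

```text
fa o,b [ 544. -150.   22.] [ 471. -180.   22.] mid [ 507.8 -164.9   22. ] len 79.0 ang -157.5
fb o,b [ 461. -347.   22.] [ 526. -388.   22.] mid [ 493.9 -367.6   22. ] len 77.3 ang -32.5
bar [473. 194.  44.] [478. 115.  44.] mid [475.1 154.2  44. ] len 79.5 ang -86.3
bays o,b [533. 226.   6.] [543.  93.   6.] mid [538.2 159.5   6. ] len 132.7 ang -85.8
far posts [595. 308.  52.] [611.  19.  52.] mid [602.7 163.5  52. ] len 289.9 ang -86.8
rests [461. 293.  40.] [480.   8.  40.] mid [470.4 150.5  40. ] len 285.0 ang -86.2
[[0.935, 0.355, -0.001], [0.355, -0.935, 0.001], [-0.0, -0.002, -1.0]]
tape [ 573.7257723  -116.93610417   19.        ] timer [ 422.45999499 -315.9438514    20.        ] bottle top [686.70160928 -81.45371901 150.        ]
[[321.0, 0.0, 256.5], [0.0, 321.0, 188.5], [0.0, 0.0, 1.0]] [[0.002, -0.957, -0.29, 72.677], [1.0, 0.002, -0.0, 0.88], [0.001, -0.29, 0.957, -142.918], [0.0, 0.0, 0.0, 1.0]]
```

pendant(rows="361 -217 0 -0.64\n361 -217 0 -0.64\n361 -217 0 -0.64\n361 -217 0 -0.64\n361 -217 0 -0.64\n361 -217 0 -0.64\n361 -217 0 -0.64\n361 -217 0 -0.64\n361 -217 0 -0.64\n361 -217 0 -0.64\n361 -217 0 -0.64\n361 -217 0 -0.64")

```text
t: 1.1
position: [502.3, -296.1, 231.0]
tcp_rot: [0.875, 0.484, 0.001, -0.001]
force: [-0.2, -0.5, -0.4]
finger_gap: 85.4
grasp_force: 0.0
```

```bash
python3 - <<'E'
from h import *
s=telemetry.read_state();print(s['joints'],totool([475,154,140],s),R.from_quat(s['tcp_rot']).as_matrix()[:,1])
E
```

```text
[ 0.63779449  0.34205168 -0.26590178  1.76674454  0.10001368  1.04636012
 -0.22448082] [ 366.46003454 -262.45284094  110.48396354] [ 8.46780081e-01 -5.31942863e-01 -5.34517626e-04]
```

pendant(rows="366 -262 40 -0.625\n366 -262 40 -0.625\n366 -262 40 -0.625\n366 -262 40 -0.625\n366 -262 40 -0.625\n366 -262 40 -0.625\n366 -262 40 -0.625\n366 -262 40 -0.625\n366 -262 40 -0.625\n366 -262 40 -0.625\n366 -262 40 -0.625\n366 -262 40 -0.625", aperture=60)

```text
t: 2.1
position: [474.9, 155.9, 191.3]
tcp_rot: [0.684, 0.73, 0.001, -0.001]
force: [1.0, -0.6, -0.3]
finger_gap: 59.9
grasp_force: 0.0
```

```bash
python3 - <<'E'
from h import *
s=telemetry.read_state()
p,d=optics.grab_frame('wrist');np.savez('pics/w1.npz',p=p,d=d)
cv2.imwrite('pics/w1.png',cv2.resize(p[:,:,::-1],(800,600),interpolation=cv2.INTER_CUBIC))
print(totool([475,154,44],s),s['joints'])
def proj(q):
    c=np.linalg.inv(wristM(s))@np.r_[q,1];K=optics.get_calibration('wrist')['mtx'];v=K@c[:3];return (v[:2]/v[2]/.64).round()
print(proj([475,154,44]),proj([473,194,44]),proj([478,115,44]))
E
```

```text
[-2.44449585e+00 -1.06415522e-01  1.66007210e+02] [ 0.08163654  0.29500789 -0.6119643   1.97686883  0.20603254  0.92933648
 -0.56891575]
[402. 274.] [403. 207.] [403. 336.]
```

View pics/w1.png

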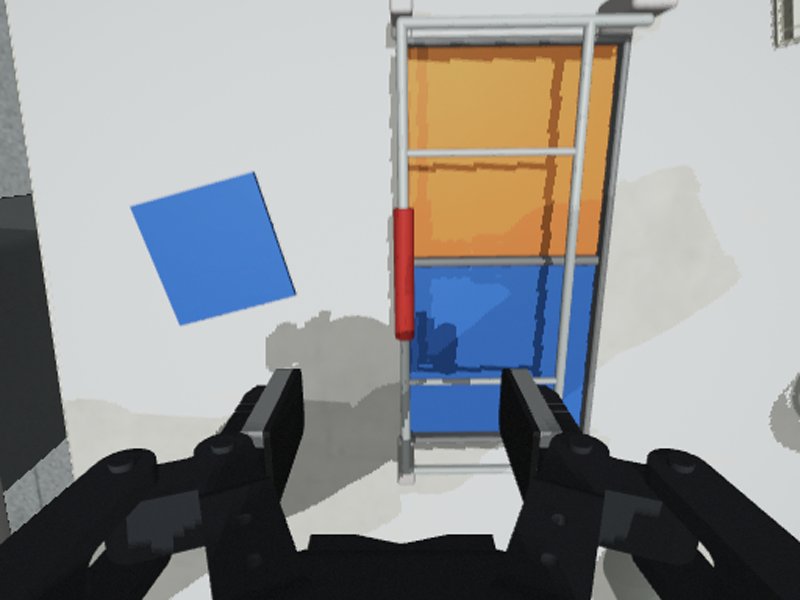

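The wrist view shows the red sleeve running from (403,208) to (403,338), as predicted, with the fingers astride it. Next I descend and pinch.

pendant(rows="-2 0 40 0\n-2 0 80 0\n-2 0 120 0\n-2 0 150 0\n-2 0 166 0\n-2 0 166 0")

```text
t: 2.65
position: [474.1, 143.4, 21.7]
tcp_rot: [0.688, 0.726, -0.004, -0.001]
force: [-1.1, -0.8, 0.2]
finger_gap: 59.9
grasp_force: 0.0
```

pendant(rows="0 0 0 0\n0 0 0 0\n0 0 0 0\n0 0 0 0\n0 0 0 0\n0 0 0 0", aperture=0, squeeze=30)

```text
t: 3.15
position: [477.3, 147.3, 26.7]
tcp_rot: [0.687, 0.727, 0.001, 0.001]
force: [-0.9, -2.1, 7.2]
finger_gap: 10.8
grasp_force: 29.3
```

```bash
python3 - <<'E'
from h import *
s=telemetry.read_state();r=R.from_quat(s['tcp_rot']);print(r.as_matrix().round(3).tolist())
for t in (.2,.4,.6,.8,1,1.2,1.4,1.6,1.75,1.85): print(t, np.round(128*(1-np.cos(t))),-np.round(128*np.sin(t)))
E
```

```text
[[-0.057, 0.998, 0.003], [0.998, 0.057, -0.0], [-0.0, 0.003, -1.0]]
0.2 3.0 -25.0
0.4 10.0 -50.0
0.6 22.0 -72.0
0.8 39.0 -92.0
1 59.0 -108.0
1.2 82.0 -119.0
1.4 106.0 -126.0
1.6 132.0 -128.0
1.75 151.0 -126.0
1.85 163.0 -123.0
```

pendant(rows="0 1 -13 0\n0 3 -25 0\n0 6 -38 0\n0 10 -50 0\n0 16 -61 0\n0 22 -72 0\n0 30 -82 0\n0 39 -92 0\n0 48 -100 0\n0 59 -108 0\n0 70 -114 0\n0 82 -119 0")

```text
t: 4.15
position: [555.7, 153.3, 147.4]
tcp_rot: [0.686, 0.728, -0.001, -0.001]
force: [-11.4, -1.1, 21.9]
finger_gap: 10.5
grasp_force: 31.8
```

pendant(rows="0 12 -4 0\n0 24 -7 0\n0 37 -8 0\n0 50 -9 0\n0 62 -8 0\n0 72 -6 0\n0 80 -4 0\n0 80 -4 0\n0 80 -4 0")

```text
t: 4.9
position: [639.1, 159.5, 149.7]
tcp_rot: [0.686, 0.728, 0.003, -0.0]
force: [0.8, 4.6, 3.3]
finger_gap: 10.8
grasp_force: 32.3
```

```bash
python3 - <<'E'
from h import *
s=telemetry.read_state();r=R.from_quat(s['tcp_rot']);print(s['position']-r.apply([0,0,18.7]),'hinge x~602.5')
E
```

```text
[639.08761624 159.39084433 168.40949429] hinge x~602.5
```

pendant(rows="0 0 0 0\n0 0 0 0\n0 0 0 0\n0 0 0 0\n0 0 -40 0\n0 0 -80 0\n0 0 -90 0", aperture=85)

```text
t: 5.48
position: [640.5, 157.5, 244.7]
tcp_rot: [0.687, 0.727, 0.004, 0.002]
force: [1.6, 0.1, 1.0]
finger_gap: 84.8
grasp_force: 0.0
```

```bash
python3 - <<'E'
from h import *
p,d=optics.grab_frame('scene')
a=p[110:210,200:330]
p2,d2=optics.grab_frame('top');b=p2[150:230,140:260]
im=np.hstack([cv2.resize(x[:,:,::-1],(400,300)) for x in(a,b)]);cv2.imwrite('pics/k1.png',im)
s=telemetry.read_state();print(s['position'],s['tcp_rot'],s['joints'],totool([508,-165,140]))
E
```

```text
[639.71959804 157.00348587 241.98600338] [0.68694308 0.72670443 0.00258889 0.00178188] [ 0.05185123  0.49491609 -0.54998877  1.56059105  0.2760537   1.15781429
 -0.49831106] [-314.18859368 -150.24046267  119.45104607]
```

View pics/k1.png

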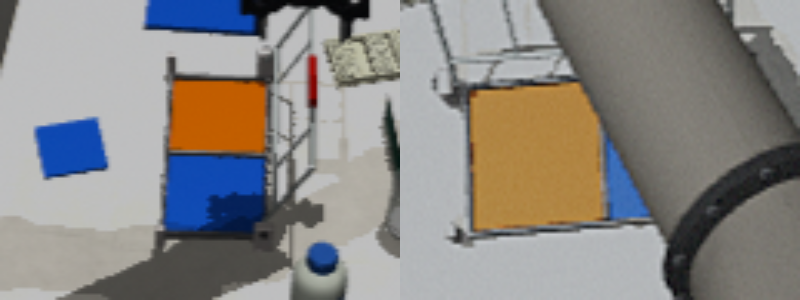

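The keeper stands open at the back: the red sleeve is behind the tray in the left panel at (312,80). Next I move above float_a.

pendant(rows="-40 -20 0 0.1\n-314 -150 60 1.236\n-314 -150 60 1.236\n-314 -150 60 1.236\n-314 -150 60 1.236\n-314 -150 60 1.236\n-314 -150 60 1.236\n-314 -150 60 1.236\n-314 -150 60 1.236\n-314 -150 60 1.236\n-314 -150 60 1.236\n-314 -150 60 1.236")

```text
t: 6.58
position: [505.5, -165.1, 177.6]
tcp_rot: [0.981, 0.196, -0.001, -0.0]
force: [0.7, 0.4, -0.5]
finger_gap: 84.8
grasp_force: 0.0
```

```bash
python3 - <<'E'
from h import *
s=telemetry.read_state()
p,d=optics.grab_frame('wrist');s=telemetry.read_state();np.savez('pics/w2.npz',p=p,d=d,M=wristM(s))
cv2.imwrite('pics/w2.png',cv2.resize(p[:,:,::-1],(800,600),interpolation=cv2.INTER_CUBIC))
print(totool([508,-165,20],s),s['joints'],s['position'])
y=R.from_quat(s['tcp_rot']).as_matrix()[:,1];print(np.degrees(np.arctan2(y[1],y[0])))
def proj(q):
    c=np.linalg.inv(wristM(s))@np.r_[q,1];K=optics.get_calibration('wrist')['mtx'];v=K@c[:3];return (v[:2]/v[2]/.64).round()
print(proj([508,-165,20]),proj([544,-150,20]),proj([471,-180,20]))
E
```

```text
[  1.6972351    1.29172154 176.54731325] [ 0.3945015   0.31731538 -0.23779434  1.93731441  0.09373021  0.89819614
 -1.06448762] [ 506.04014753 -164.52863694  177.84885253]
-67.27105235609844
[402. 263.] [402. 199.] [401. 324.]
```

View pics/w2.png

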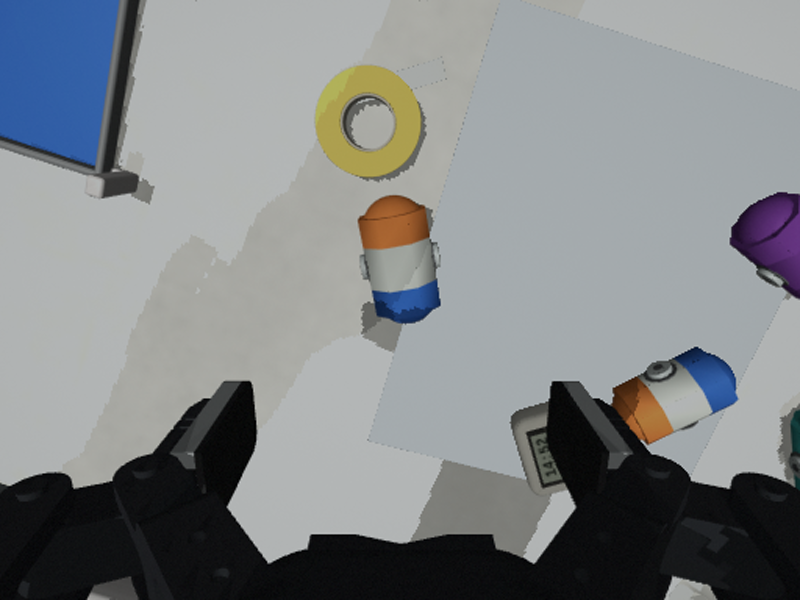

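Float_a's buttons are at (364,267) and (436,254), and its ends at (393,197) and (405,322). It is turned a few degrees from the tool, so I'll refine the angle.

```bash
python3 - <<'E'
from h import *
M=np.load('pics/w2.npz')['M']
P=lambda u,v,z:ray('wrist',(u+.5)*.64-.5,(v+.5)*.64-.5,z,M)
A,B=P(362,267,20),P(438,254,20);d=B-A;m=(A+B)/2
print(m.round(1),np.linalg.norm(d),'btn ang',np.degrees(np.arctan2(d[1],d[0])))
C,D=P(393,196,22),P(406,323,22);e=D-C;print(((C+D)/2).round(1),np.linalg.norm(e),'axis ang',np.degrees(np.arctan2(e[1],e[0])))
print(totool([*m[:2],20]))
A,B=P(658,370,20),P(692,428,20);print('b',A,B,(A+B)/2)
E
```

```text
[ 509.1 -163.    20. ] 47.37796188320624 btn ang -57.21146031693375
[ 508.7 -163.1   22. ] 79.699477442256 axis ang -151.5051531752172
[ 3.46411945e+00 -1.19489870e-01  1.76547402e+02]
b [ 507.07949102 -347.5314197    20.        ] [ 478.72106012 -391.53911054   20.        ] [ 492.90027557 -369.53526512   20.        ]
```

pendant(rows="4 0 40 -0.1\n4 0 80 -0.14\n4 0 120 -0.14\n4 0 155 -0.14\n4 0 177 -0.14\n4 0 177 -0.14\n4 0 177 -0.14")

```text
t: 7.22
position: [509.5, -162.5, 0.6]
tcp_rot: [0.964, 0.265, -0.001, -0.001]
force: [0.7, 0.8, 0.5]
finger_gap: 85.3
grasp_force: 0.0
```

pendant(rows="0 0 0 0\n0 0 0 0\n0 0 0 0\n0 0 0 0\n0 0 0 0", aperture=0, squeeze=35)

```text
t: 7.63
position: [511.2, -164.1, 3.2]
tcp_rot: [0.965, 0.263, 0.001, 0.001]
force: [-1.0, 0.1, 5.9]
finger_gap: 47.1
grasp_force: 35.2
```

pendant(rows="0 0 -15 0\n0 0 -40 0\n0 0 -70 0\n0 0 -100 0\n0 0 -100 0")

```text
t: 8.05
position: [513.4, -164.8, 107.5]
tcp_rot: [0.965, 0.263, 0.004, 0.003]
force: [0.3, -0.5, -2.4]
finger_gap: 47.2
grasp_force: 36.7
```

```bash
python3 - <<'E'
from h import *
s=telemetry.read_state();r=R.from_quat(s['tcp_rot']);y=r.as_matrix()[:,1];a=np.degrees(np.arctan2(y[1],y[0]));print('yaw',a,'turn',-np.radians(3.7-a))
print(totool([542,122,135]),totool([533,255,135]))
E
```

```text
yaw -59.535544861017904 turn -1.1036684621173425
[ 170.28366237 -232.52511126   -9.33342441] [ 229.96226176 -351.7234907    -9.7928931 ]
```

pendant(rows="8 -12 -10 -0.05\n25 -34 -10 -0.15\n45 -62 -10 -0.25\n66 -90 -10 -0.36\n87 -119 -10 -0.47\n108 -148 -10 -0.58\n128 -175 -10 -0.7\n146 -200 -10 -0.82\n160 -218 -10 -0.94\n167 -228 -10 -1.04\n170 -232 -10 -1.1\n170 -232 -10 -1.1")

```text
t: 9.05
position: [537.9, 124.9, 111.2]
tcp_rot: [0.683, 0.731, 0.0, -0.001]
force: [-1.0, -0.3, -1.8]
finger_gap: 46.9
grasp_force: 36.7
```

pendant(rows="0 0 0 0\n0 0 0 0\n0 0 0 0\n0 0 0 0\n0 0 0 0\n0 0 0 0\n0 0 0 0\n0 0 0 0")

```text
t: 9.72
position: [538.7, 122.2, 111.3]
tcp_rot: [0.685, 0.728, -0.0, 0.0]
force: [-0.4, -0.3, -1.5]
finger_gap: 46.8
grasp_force: 36.7
```

```bash
python3 - <<'E'
from h import *
p,d=optics.grab_frame('wrist');q,_=optics.grab_frame('scene')
im=np.hstack([cv2.resize(p[:,:,::-1],(400,300)),cv2.resize(q[110:240,200:370,::-1],(400,300))]);cv2.imwrite('pics/w3.png',im)
E
```

```text
(no output)
```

View pics/w3.png

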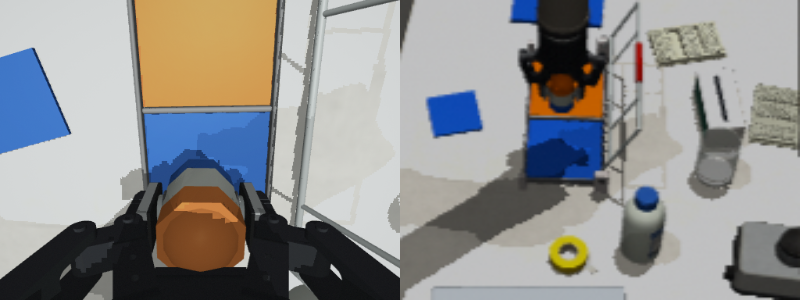

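Orange is up and blue is down in the grip. I'll check that it hangs at rest.

pendant(rows="0 0 0 0\n0 0 0 0\n0 0 0 0\n0 0 0 0\n0 0 0 0\n0 0 0 0\n0 0 0 0\n0 0 0 0\n0 0 0 0\n0 0 0 0\n0 0 0 0\n0 0 0 0")

```text
t: 10.82
position: [538.7, 122.2, 111.3]
tcp_rot: [0.685, 0.728, -0.0, 0.0]
force: [0.3, 1.6, -2.5]
finger_gap: 47.1
grasp_force: 36.7
```

```bash
cat > chk.py <<'E'
from h import *
def cen(p):
    hsv=cv2.cvtColor(p,cv2.COLOR_RGB2HSV);o={}
    for n,lo,hi in(('or',5,20),('bl',105,125)):
        m=cv2.inRange(hsv,(lo,120,40),(hi,255,255));k,l,st,c=cv2.connectedComponentsWithStats(m)
        o[n]=[(int(st[i,4]),(c[i]/.64).round().tolist()) for i in np.argsort(-st[1:,4])[:3]+1]
    return o
s=telemetry.read_state();p,d=optics.grab_frame('wrist');print(cen(p))
c=optics.get_calibration('wrist');I=np.linalg.inv(c['mount'])
for zz in(-59,-54,-18.7,11,21): v=c['mtx']@(I@[0,0,zz,1])[:3];print(zz,(v[:2]/v[2]/.64).round())
print(totool([542,122,46],s),s['position'],p[[int(430*.64),int(475*.64)],[256,256]])
for zz,xx in ((-49,20),(11,20),(-49,-20)): v=c['mtx']@(I@[xx,0,zz,1])[:3];print(zz,xx,(v[:2]/v[2]/.64).round())
E
python3 chk.py; python3 -c "
import numpy as np,cv2
from chk import cen
print(cen(cv2.imread('pics/w3.png')[:,:400,::-1]))"
```

```text
{'or': [(23531, [412.0, 103.0]), (10449, [401.0, 460.0])], 'bl': [(13173, [417.0, 291.0]), (8329, [54.0, 206.0])]}
-59 [404. 519.]
-54 [404. 502.]
-18.7 [403. 415.]
11 [403. 369.]
21 [403. 357.]
[-0.4193297   3.309505   84.00960345] [538.66928941 122.22095714 111.30949784] [[119  69  32]
 [133  82  42]]
-49 20 [404. 405.]
11 20 [403. 313.]
-49 -20 [404. 559.]
{'or': [(23525, [412.0, 103.0]), (10448, [401.0, 460.0])], 'bl': [(13174, [417.0, 291.0]), (8329, [54.0, 206.0])]}
-59 [404. 519.]
-54 [404. 502.]
-18.7 [403. 415.]
11 [403. 369.]
21 [403. 357.]
[-0.49085932  3.32031806 83.99378793] [538.65618125 122.28719934 111.29380208] [[120  69  32]
 [134  82  42]]
-49 20 [404. 405.]
11 20 [403. 313.]
-49 -20 [404. 559.]
{'or': [(14333, [321.0, 80.0]), (6377, [313.0, 359.0])], 'bl': [(8055, [325.0, 227.0]), (5060, [42.0, 161.0])]}
```

It hangs at rest and vertical, so float_a's heavy end is blue and it goes in the blue bay. Lowering.

pendant(rows="0 3 15 0\n0 3 32 0\n0 3 48 0\n0 3 62 0\n0 3 72 0\n0 3 78 0\n0 3 81 0\n0 3 81 0\n0 3 81 0\n0 3 81 0")

```text
t: 11.75
position: [542.3, 122.6, 30.9]
tcp_rot: [0.685, 0.728, 0.001, 0.0]
force: [0.4, 0.6, -2.7]
finger_gap: 47.1
grasp_force: 36.7
```

pendant(rows="0 0 0 0\n0 0 0 0\n0 0 0 0\n0 0 0 0\n0 0 0 0\n0 0 0 0", aperture=68)

```text
t: 12.25
position: [541.7, 122.5, 30.4]
tcp_rot: [0.685, 0.728, 0.0, 0.0]
force: [-0.6, 0.3, -0.5]
finger_gap: 67.8
grasp_force: 0.0
```

pendant(rows="0 0 -10 0\n0 0 -35 0\n0 0 -70 0\n0 0 -110 0\n0 0 -140 0\n0 0 -140 0")

```text
t: 12.75
position: [545.3, 124.2, 177.5]
tcp_rot: [0.685, 0.728, 0.005, 0.003]
force: [0.8, 0.1, 0.5]
finger_gap: 67.9
grasp_force: 0.0
```

```bash
python3 - <<'E'
from h import *
q,_=optics.grab_frame('scene');p,d=optics.grab_frame('wrist')
im=np.hstack([cv2.resize(p[:,:,::-1],(400,300)),cv2.resize(q[110:240,200:370,::-1],(400,300))]);cv2.imwrite('pics/w4.png',im)
s=telemetry.read_state();print(totool([493,-369.5,140]),R.from_quat(s['tcp_rot']).as_matrix()[:,1],s['joints'])
E
```

```text
[-488.23790683  -79.38237549   50.53168187] [0.99814602 0.06076638 0.00345837] [ 0.14177745  0.41122409 -0.59915424  1.87196699  0.2842201   0.94019993
 -0.52652124]
```

View pics/w4.png

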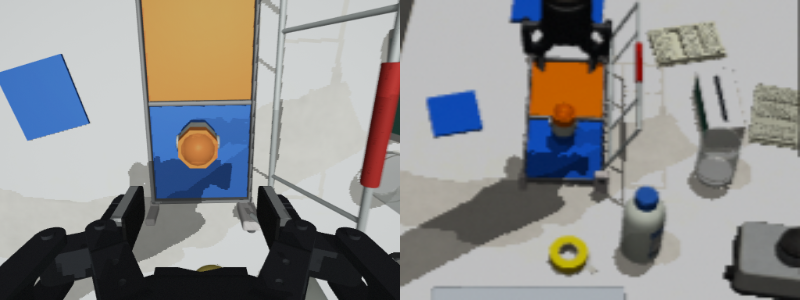

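Float_a stands in the blue bay: its orange top is at (198,150) in the left panel and upright at (564,118) in the right. Now float_b.

pendant(rows="-488 -79 0 -0.94\n-488 -79 0 -0.94\n-488 -79 0 -0.94\n-488 -79 0 -0.94\n-488 -79 0 -0.94\n-488 -79 0 -0.94\n-488 -79 0 -0.94\n-488 -79 0 -0.94\n-488 -79 0 -0.94\n-488 -79 0 -0.94\n-488 -79 0 -0.94\n-488 -79 0 -0.94", aperture=85)

```text
t: 13.85
position: [492.0, -358.5, 168.6]
tcp_rot: [0.281, 0.96, 0.0, -0.001]
force: [1.9, 0.9, 0.9]
finger_gap: 85.4
grasp_force: 0.0
```

pendant(rows="-40 -6 0 0\n-40 -6 0 0")

```text
t: 14.02
position: [524.4, -390.9, 167.6]
tcp_rot: [0.285, 0.959, -0.0, -0.0]
force: [0.2, 0.3, 1.1]
finger_gap: 84.9
grasp_force: 0.0
```

```bash
python3 - <<'E'
from h import *
p,d=optics.grab_frame('wrist');s=telemetry.read_state();np.savez('pics/w5.npz',p=p,d=d,M=wristM(s))
cv2.imwrite('pics/w5.png',cv2.resize(p[:,:,::-1],(800,600),interpolation=cv2.INTER_CUBIC))
y=R.from_quat(s['tcp_rot']).as_matrix()[:,1];print(s['position'],np.degrees(np.arctan2(y[1],y[0])),s['joints'],totool([493,-369,20],s))
E
```

```text
[ 523.85046237 -386.67926229  167.62784163] 57.08539228634587 [ 0.98816075  0.58099263 -0.63786729  1.63976416  0.3845713   1.05203369
  1.23098221] [ 35.16111009  -2.03597647 166.40862569]
```

View pics/w5.png

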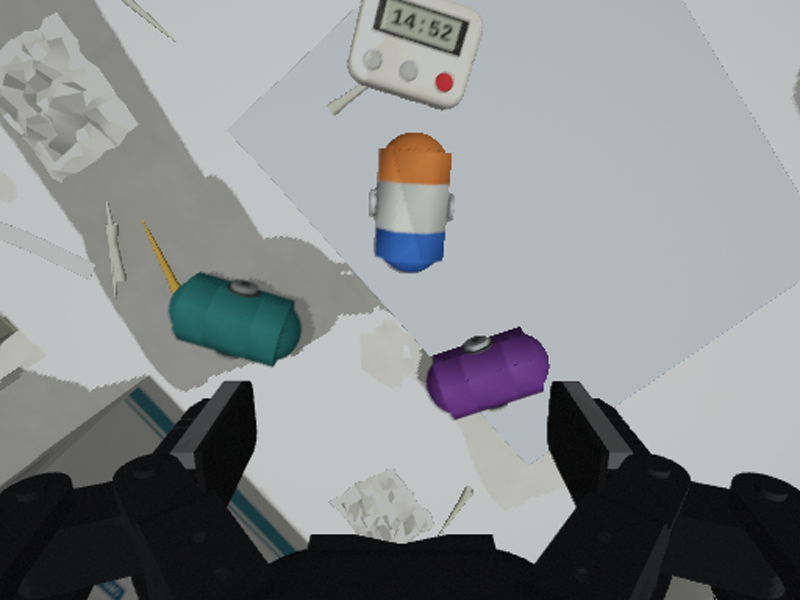

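Float_b's buttons are at (371,203) and (453,207), and its ends at (415,133) and (409,272). The turquoise and purple look-alikes are clear of it.

```bash
python3 - <<'E'
from h import *
M=np.load('pics/w5.npz')['M']
P=lambda u,v,z:ray('wrist',(u+.5)*.64-.5,(v+.5)*.64-.5,z,M)
A,B=P(370,204,20),P(454,207,20);d=B-A;m=(A+B)/2
print(m.round(1),np.linalg.norm(d),'btn ang',np.degrees(np.arctan2(d[1],d[0])))
C,D=P(415,132,22),P(409,272,22);e=D-C;print(((C+D)/2).round(1),np.linalg.norm(e),'axis ang',np.degrees(np.arctan2(e[1],e[0])))
print(totool([*((C+D+A+B)/4)[:2],20]))
E
```

```text
[ 493.  -360.6   20. ] 48.292728596698474 btn ang 55.16027781905018
[ 492.4 -360.4   22. ] 79.00567348926243 axis ang -34.935387765097026
[ 40.05329522   4.90940138 166.42536645]
```

pendant(rows="38 2 40 0.03\n38 2 40 0.03\n38 2 40 0.03\n38 2 40 0.03\n38 2 40 0.03\n38 2 40 0.03")

```text
t: 14.57
position: [494.5, -361.7, 131.2]
tcp_rot: [0.295, 0.955, -0.0, 0.001]
force: [0.1, -0.1, 0.8]
finger_gap: 85.0
grasp_force: 0.0
```

```bash
python3 - <<'E'
from h import *
s=telemetry.read_state();p,d=optics.grab_frame('wrist');M=wristM(s)
hsv=cv2.cvtColor(p,cv2.COLOR_RGB2HSV);q=[]
for lo,hi in((5,20),(106,120)):
    m=cv2.inRange(hsv,(lo,120,40),(hi,255,255));k,l,st,c=cv2.connectedComponentsWithStats(m)
    for i in np.argsort(-st[1:,4])[:2]+1: print(st[i].tolist(),c[i].round(1).tolist())
    i=np.argmax(st[1:,4])+1;q.append(c[i])
A,B=[ray('wrist',*x,30,M) for x in q];e=B-A
print(A,B,(A+B)/2,np.linalg.norm(e),np.degrees(np.arctan2(e[1],e[0])));y=R.from_quat(s['tcp_rot']).as_matrix()[:,1]
print(s['position'],np.degrees(np.arctan2(y[1],y[0])),totool([*((A+B)/2)[:2],20],s))
E
```

```text
[229, 138, 52, 40, 1706] [254.4, 158.9]
[229, 204, 48, 29, 972] [252.2, 218.6]
[ 473.24629213 -350.69590347   30.        ] [ 513.14778387 -380.16141136   30.        ] [ 493.197038   -365.42865742   30.        ] 49.60186688646711 -36.44424746190177
[ 494.51035191 -361.70013732  131.24951228] 55.650566644415385 [ -0.80351017  -3.85024813 129.95021618]
```

pendant(rows="0 -4 35 0.01\n0 -4 70 0.01\n0 -4 105 0.01\n0 -4 125 0.01\n0 -4 130 0.01\n0 -4 130 0.01\n0 -4 130 0.01")

```text
t: 15.2
position: [492.4, -365.1, 1.6]
tcp_rot: [0.3, 0.954, -0.0, 0.001]
force: [-0.3, -0.2, 0.7]
finger_gap: 85.0
grasp_force: 0.0
```

pendant(rows="0 0 0 0\n0 0 0 0\n0 0 0 0\n0 0 0 0\n0 0 0 0", aperture=0, squeeze=35)

```text
t: 15.62
position: [491.9, -365.3, 1.9]
tcp_rot: [0.3, 0.954, -0.0, 0.001]
force: [-0.9, 0.4, 5.9]
finger_gap: 47.3
grasp_force: 35.2
```

pendant(rows="0 0 -15 0\n0 0 -40 0\n0 0 -70 0\n0 0 -105 0\n0 0 -110 0\n0 0 -110 0")

```text
t: 16.12
position: [493.0, -365.7, 114.2]
tcp_rot: [0.3, 0.954, -0.001, 0.003]
force: [0.7, -0.6, -1.1]
finger_gap: 47.3
grasp_force: 36.7
```

```bash
python3 - <<'E'
from h import *
s=telemetry.read_state();y=R.from_quat(s['tcp_rot']).as_matrix()[:,1];a=np.degrees(np.arctan2(y[1],y[0]));print(a,'turn',-np.radians(3.7-a),s['joints'])
print(totool([480,-150,150]),'blue',totool([545,63,136]),'or',totool([535,225,136]))
E
```

```text
55.04910155863941 turn 0.8962108901392097 [ 0.99211995  0.58151874 -0.61917735  1.77959077  0.41790605  0.90780372
  1.15115424]
[134.02872925 169.36093602 -18.01833415] blue [202.86378735 381.18374622  -4.49680111] or [303.86357973 508.23721555  -5.1734623 ]
```

pendant(rows="8 14 -8 0.05\n22 41 -20 0.12\n38 72 -32 0.2\n55 104 -40 0.28\n72 136 -40 0.36\n89 168 -40 0.44\n106 200 -40 0.52\n123 231 -40 0.6\n140 263 -40 0.68\n156 294 -40 0.76\n171 322 -40 0.82\n184 346 -40 0.9")

```text
t: 17.12
position: [537.2, 26.8, 149.2]
tcp_rot: [0.686, 0.728, -0.001, -0.001]
force: [0.6, 0.8, -1.8]
finger_gap: 47.3
grasp_force: 36.7
```

pendant(rows="8 17 0 0\n12 27 0 0\n12 27 0 0\n12 27 0 0\n12 27 0 0\n12 27 0 0\n12 27 0 0\n12 27 0 0\n12 27 0 0\n12 27 0 0\n12 27 0 0\n12 27 0 0")

```text
t: 18.12
position: [564.6, 37.9, 150.4]
tcp_rot: [0.685, 0.728, 0.0, 0.0]
force: [-0.0, 0.1, -2.1]
finger_gap: 47.6
grasp_force: 36.8
```

```bash
python3 chk.py; python3 - <<'E'
from h import *
s=telemetry.read_state();y=R.from_quat(s['tcp_rot']).as_matrix()[:,1];a=np.degrees(np.arctan2(y[1],y[0]));print(a)
print('blue',totool([545,63,46]),'or',totool([535,225,46]))
E
```

```text
{'or': [(9964, [400.0, 466.0]), (3439, [369.0, 16.0]), (3401, [359.0, 112.0])], 'bl': [(18080, [379.0, 173.0]), (4658, [46.0, 61.0]), (946, [400.0, 338.0])]}
-59 [404. 519.]
-54 [404. 502.]
-18.7 [403. 415.]
11 [403. 369.]
21 [403. 357.]
[ 85.29708408 -17.47206461 123.05796286] [564.62351829  37.9288664  150.36316842] [[127  74  36]
 [131  79  41]]
-49 20 [404. 405.]
11 20 [403. 313.]
-49 -20 [404. 559.]
3.4968164657084313
blue [ 26.18509896 -18.06657439 123.0398655 ] or [188.49341635 -18.16707733 123.0372486 ]
```

Float_b also hangs orange up at (400,466) and blue down at (400,338), so both floats belong in the blue bay. I'll place this one beside float_a.

pendant(rows="10 -7 0 0\n20 -14 0 0\n26 -18 0 0\n26 -18 0 0\n26 -18 10 0\n26 -18 25 0\n26 -18 45 0\n26 -18 65 0\n26 -18 80 0\n26 -18 88 0\n26 -18 90 0\n26 -18 90 0")

```text
t: 19.17
position: [544.9, 62.7, 59.7]
tcp_rot: [0.685, 0.728, -0.0, -0.0]
force: [0.6, 0.0, -0.4]
finger_gap: 47.2
grasp_force: 36.8
```

pendant(rows="0 0 0 0\n0 0 0 0\n0 0 0 0\n0 0 0 0")

```text
t: 19.5
position: [545.6, 62.8, 61.0]
tcp_rot: [0.685, 0.728, 0.0, 0.0]
force: [0.6, 0.0, -1.4]
finger_gap: 47.2
grasp_force: 36.8
```

```bash
python3 - <<'E'
from h import *
s=telemetry.read_state();print(s['position'],totool([545,63,46],s)); print(s['force'])
E
python3 chk.py | head -1
```

```text
[545.56890819  62.81732926  61.02827622] [ 0.21789384 -0.57720528 33.72749039]
[ 0.58209154  0.03661565 -1.35720177]
{'or': [(10015, [400.0, 466.0]), (9090, [405.0, 31.0]), (8526, [402.0, 199.0])], 'bl': [(27932, [414.0, 227.0]), (1113, [15.0, 118.0])]}
```

pendant(rows="0 0 12 0\n0 0 22 0\n0 0 28 0\n0 0 31 0\n0 0 31 0\n0 0 31 0")

```text
t: 20.05
position: [544.9, 62.9, 29.0]
tcp_rot: [0.685, 0.728, -0.0, -0.0]
force: [0.0, -1.0, -1.7]
finger_gap: 46.9
grasp_force: 36.8
```

pendant(rows="0 0 0 0\n0 0 0 0\n0 0 0 0\n0 0 0 0\n0 0 0 0\n0 0 0 0", aperture=68)

```text
t: 20.55
position: [545.2, 62.8, 29.5]
tcp_rot: [0.685, 0.728, 0.0, 0.0]
force: [-0.1, 0.2, 0.7]
finger_gap: 68.2
grasp_force: 0.0
```

pendant(rows="0 0 -10 0\n0 0 -35 0\n0 0 -70 0\n0 0 -110 0\n0 0 -150 0\n-30 0 -170 0\n-70 0 -170 0\n-110 0 -170 0\n-150 0 -170 0\n-180 0 -170 0\n-180 0 -170 0\n-180 0 -170 0")

```text
t: 21.55
position: [555.7, -119.2, 199.8]
tcp_rot: [0.687, 0.727, -0.0, 0.0]
force: [0.3, 1.2, 0.9]
finger_gap: 67.8
grasp_force: 0.0
```

pendant(rows="0 0 0 0\n0 0 0 0\n0 0 0 0\n0 0 0 0\n0 0 0 0\n0 0 0 0\n0 0 0 0\n0 0 0 0\n0 0 0 0\n0 0 0 0\n0 0 0 0\n0 0 0 0")

```text
t: 22.55
position: [556.0, -116.9, 199.3]
tcp_rot: [0.685, 0.728, -0.0, 0.0]
force: [0.9, -0.7, 0.4]
finger_gap: 67.7
grasp_force: 0.0
```

```bash
python3 - <<'E'
from h import *
q,_=optics.grab_frame('scene');p,d=optics.grab_frame('top')
im=np.hstack([cv2.resize(p[120:240,140:300,::-1],(400,300)),cv2.resize(q[110:240,200:370,::-1],(400,300))]);cv2.imwrite('pics/w6.png',im)
E
```

```text
(no output)
```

View pics/w6.png

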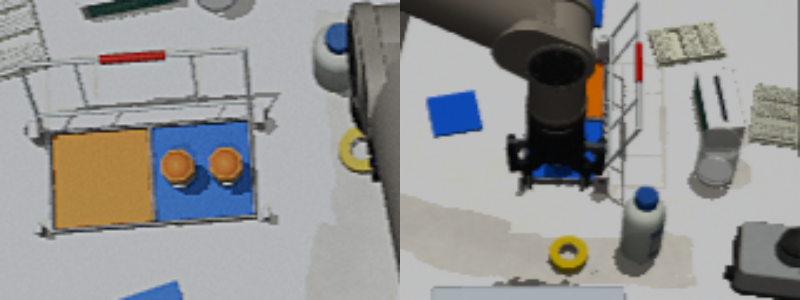

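Both floats stand upright in the blue bay, orange tops at (178,166) and (225,165). The keeper is open at the back and the bottle and tape look unmoved. Handing in after a short wait.

pendant(rows="0 0 0 0\n0 0 0 0\n0 0 0 0\n0 0 0 0\n0 0 0 0\n0 0 0 0\n0 0 0 0\n0 0 0 0\n0 0 0 0\n0 0 0 0\n0 0 0 0\n0 0 0 0", quiet=true)

```text
ok
```

```bash
python3 -c "
from workcell import job
print(job.finish_job())"
```

```text
the job is handed in; nothing more can be done
None
```

The job is handed in: the keeper is open on its stop, and both floats turned out heavy at the blue end and stand upright in the blue bay; tape and bottle looked unmoved in the last picture, and the timer was out of that view but was never approached.

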